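# Clip the conduit saddle shut and snap its locking cap on

### The arm

A 6-joint arm with a two-finger parallel gripper is mounted at the origin on the work surface. World frame = base frame: x ahead of the robot, y to its left, z up, the work surface at z = 0. Lengths are in m, angles in rad, forces in N, time in s.
With the tool pointing down it reaches from about 0.35 to 0.85 m from the base axis. Payload 8.1 kg.
Tool frame: the origin (TCP) lies at the centre of the arm's flange, where the gripper is bolted on; the fingertips stand 186 mm ahead of it and the grasp point (between the pads) lies 167 mm ahead of it; z points along the fingers, y is the line along which they close (so a half turn about z gives the same grasp; the last joint's range is limited). The gripper opens to 93 mm and grips with 3 to 60 N. Pads are 15 mm wide; open, the fingers measure 128 mm over their backs; the gripper's body (75 mm by 188 mm) begins 65 mm behind the grasp point.
Start: joints at [1.163, 0.13, 1.488, -0, 1.523, -0.085], TCP at [0.19, 0.569, 0.405] pointing down, gripper open.
Joint ranges: [-2.96, 2.96], [-0.89, 2.26], [0.02, 2.5], [-1.34, 4.48], [0, 2.73], [-2.66, 2.66]. Speed limits (rad/s): [2.39, 2.39, 2.79, 3.14, 3.14, 3.14].

### API

Orientations are given as a rotation vector (axis times angle).
In Python, from plant import read_state, read_camera, camera_params, robot gives the robot as it stands.
- The arm moves only by the tool carry_out, never from a script. Its argument "targets" is a list of rows, each an object of numbers: "hand": the opening in per cent of the stroke, from 0 (shut) to 100 (fully open); "x", "y", "z": the shift along the tool's x, y, z in m; "ax", "ay", "az": the turn, a rotation vector about the tool's x, y, z in rad. In form: [{"hand": .., "x": .., "y": .., "z": .., "ax": .., "ay": .., "az": ..}, ...]. A call has 1 to 8 rows; each row is the pose to reach, as a shift and turn from the pose commanded when the call began, along the tool's axes at that moment; what a row does not reach only later rows make up. A row lasts 1/8 s, in which the tool goes at most 62.5 mm and 10.7 degrees, less where a joint would pass 70% of its speed; a pose out of reach is approached as far as the arm can. A call with a gripper value outside its range is refused whole. The fingers move at their own pace and stop on an object; "newtons" is the grip in N (left out, the last holds). Time passes only in rows, so rows that repeat a pose let the fingers close. It gives the time, the measured TCP pose, the force, the opening and the grip force at its end, in the units of the state.
- read_state(): the state, without advancing time (a new reading comes with each control period).
- read_camera(name): name is "scene" or "top"; returns (picture, depth): 420x560x3 uint8, blue, green, red; 420x560 float32, m along the optical axis (not along the pixel's ray), 0 where there is no reading.
- camera_params(name): a dict with "fx", "fy", "cx", "cy" (pixels), "position" and "rotation" of the camera in the world. Camera axes: x right, y up, looking along -z (the intrinsics and any distortion apply to the point x, -y, -z); pixel columns grow to the right and rows downward; lengths in m; the calibration is good to about 2 mm. A picture is of the moment at which its call begins. camera_params takes no time and is no camera call.
- robot.close_job(): hands the job in; it is judged then, once.
The state is a dict: "t": time; "q": joint angles; "dq": joint speeds; "joint_torque": joint torques, N m; "tool_pos": TCP position; "orientation": TCP orientation; "force": force on the tool from outside, world axes, zero at the start; "wrist_torque": the same for the moment, N m; "opening": finger opening in m; "gripper_force": force on a finger pad.
Only numpy, scipy, OpenCV 4.12 (cv2) and the standard library are available. Lean on these libraries where they do the work, as an engineer would, in place of code of your own. Each camera call takes 0.05 s, during which the arm holds its last target. There are 200 camera calls.

### The job

On the wiring board, swing the sprung hinged saddle over the grey conduit and press it down until it clips under its catch, with its foot around the stud. Then take the loose cap with the flat grip bar from the bench and press it straight down over the stud until it clicks home on the rubber washer, and keep pressing firmly: finish with the fingers still pressing the cap down, without letting up. Leave the coupling, the bush and the screwdriver where they are.

Things in the scene. Friction and masses are not known exactly. Their poses are not given: they have to be found in the camera images.
- stud_tip (a point): tip of the upright steel stud on the wiring board, 26 mm above the board's top; z up, axes of the board. The stud is 11 mm thick with a tapered tip; 8 mm below the tip four sprung, rolling balls stand out of it to 20 mm across. The conduit runs along y, 38 mm to the +x side of the stud
- board: plywood wiring board 250 (x) x 340 (y) mm, fixed but placed and turned anew each time; origin under its centre on the bench, its top 30 mm above. A grey conduit, 20 mm thick, its top 23 mm above the board, runs along y through the centre, between a round box (30 mm tall, at y = -130 mm) and a lamp holder (67 mm tall, at y = +130 mm)
- hinge (a point): middle of the saddle's hinge axis, along the board's y, 66 mm to the +x side of the stud, 8 mm above the board's top; axes of the board. The steel saddle arches roundly over the conduit (arch 24 mm wide, top 28 mm above the board when shut) to a flat 48 x 44 mm foot whose 26 mm hole drops around the stud
- saddle (a joint): saddle angle, rad: 0 is shut; starts open, 1.25 to 1.6, standing up, its end 92 mm from the hinge. A weak spring opens it. Push the arch (28 mm from the hinge) from its +x side round an arc about the hinge (a straight path can wedge), then, without lifting off, press its top down with some 12 N: below 0.09 the foot's end meets a sprung catch beyond the stud and clips under it at 0
- washer: sprung black rubber washer on the saddle's foot, 38 mm outside, 26 mm hole, 5 mm thick; origin at the centre of its underside, z through it away from the foot. It is 66 mm from the hinge; shut, it surrounds the stud with its top 10 mm above the board. It yields 3.5 N per mm, at most 4 mm
- cap: snap cap, grey plastic, loose, upright on the bench, 48 mm tall; origin at its centre, half-way up, z up. Below: a round skirt 38 mm wide and 24 mm tall, open underneath. Above: a flat-sided grip bar on its shoulder, 32 (x) x 18 (y) x 24 mm tall, to be pinched across y. About 40 g. Resting on the washer, its origin is about 8 mm above the stud tip; pressed down further, 4 to 8 mm
- cap_rim (a point): centre of the cap's open lower rim. A lip inside (15 mm opening, 4 mm above the rim) must ride over the stud's balls: pressing takes up to about 10 N, then the resistance drops as it clicks, about 4 mm before the skirt rests on the washer
- coupling: bystander: open grey tube standing upright, 34 mm in diameter, 45 mm tall; origin under its centre
- bush: bystander: white stepped disc, 48 mm wide below and 32 mm above, 32 mm tall; origin under its centre
- screwdriver: bystander: screwdriver lying on the bench at the right edge of the work, beyond the cap's places
Things that resemble listed ones, but are neither listed nor needed, are in the scene too. What is shaped like the cap but blue or purple is not meant.

How it is judged:
By the outcome, as a careful person would: the job done as asked, in the order asked, and still so for the second after the job is handed in, while the arm keeps its last pose, push and grip.
It also fails if it takes over 72 s, if anything falls off the work surface, if the arm or the gripper's body presses on something with over 40 N, if the wrist force passes 120 N, or if a joint passes its speed limit or range.

## Working session

There is one attempt and no reset: what is moved stays moved. The work goes in short steps, Python scripts to look and compute and a tool call to move; the robot and the scene stay as the last step left them, time stands still between calls to the robot, and variables do not carry over. Pictures are saved under pics/ and viewed, at most 10 in all, crops included, and the job is handed in when it is done.

Besides the shell and the picture viewer there is one more tool, called after "Call:" by a JSON object that holds its "name" and its "arguments", one argument or row to a line. carry_out: Moves the arm, as the interface text tells. Its arguments: {"type":"object","properties":{"targets":{"type":"array","items":{"type":"object","properties":{"hand":{"type":"number"},"x":{"type":"number"},"y":{"type":"number"},"z":{"type":"number"},"ax":{"type":"number"},"ay":{"type":"number"},"az":{"type":"number"}}}},"newtons":{"type":"number"}},"required":["targets"]}

```bash
mkdir -p pics; ls
python3 - <<'E'
from plant import read_state, read_camera, camera_params
import cv2,numpy as np
for n in ("scene","top"):
    p,d=read_camera(n); cv2.imwrite(f"pics/{n}0.png",p); np.save(f"pics/{n}0.npy",d)
    print(n,camera_params(n),(d>0).mean())
s=read_state();print(s)
E
```

```text
pics
scene {'fx': 539.9015573522792, 'fy': 539.9015573522792, 'cx': 277.8875722576527, 'cy': 203.56607018473687, 'position': array([ 1.00308535, -0.52777252,  0.8967615 ]), 'rotation': array([0.60058342, 0.29049165, 0.84218466])} 0.9961479591836735
top {'fx': 409.39425081386975, 'fy': 409.39425081386975, 'cx': 279.7346258199342, 'cy': 213.87515450579528, 'position': array([ 0.40755806, -0.1246684 ,  1.03166974]), 'rotation': array([ 0.09511404, -0.1020401 , -1.54015093])} 0.9960034013605442
{'t': 0.1, 'q': array([ 1.16260852e+00,  1.31091921e-01,  1.48914859e+00, -6.88450886e-06,
        1.52298272e+00, -8.53908726e-02]), 'dq': array([ 0.00071621,  0.0004417 , -0.00300684,  0.00167565,  0.00204919,
        0.00190282]), 'joint_torque': array([ 3.94205081e-04, -5.61336744e+01, -4.93098164e+01,  7.69520109e-02,
        2.91266508e-02, -6.73726367e-05]), 'tool_pos': array([0.19022888, 0.56883882, 0.4038003 ]), 'orientation': array([-5.04786097e-01, -3.10037553e+00,  2.48603006e-03]), 'force': array([-0.04630536,  0.39173416, -0.93070298]), 'wrist_torque': array([-0.00016244, -0.03220951,  0.04336268]), 'gripper_force': 0.0, 'opening': 0.09285834530269864}
```

View pics/scene0.png

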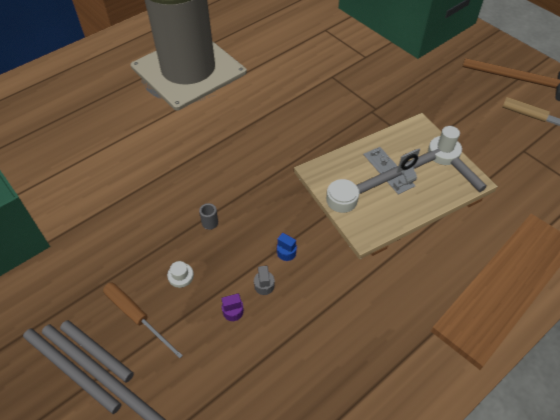

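View pics/top0.png

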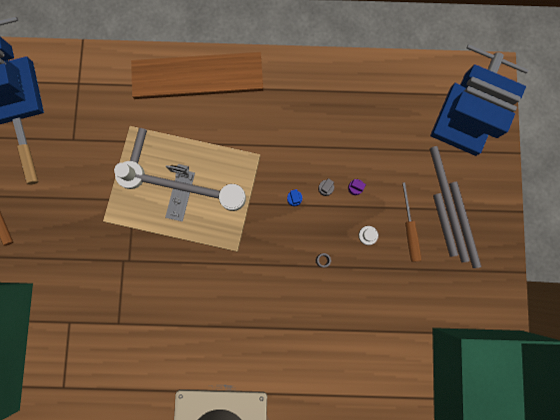

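Candidates for the cap: the grey one at scene (264,281) / top (327,187), the blue at scene (287,247), the purple at (233,307), the coupling at scene (209,216), and the bush at (180,273). By the description I choose the grey one with the bar. The board is at top (182,188), with the saddle standing at top (180,168) / scene (409,160).

```bash
cat > lib.py <<'E'
import numpy as np,cv2
from scipy.spatial.transform import Rotation as R
from plant import read_state, read_camera, camera_params
C={n:camera_params(n) for n in("scene","top")}
for c in C.values(): c["R"]=R.from_rotvec(c["rotation"]).as_matrix()
def ray(n,u,v):
    c=C[n]; d=np.stack([(np.asarray(u,float)-c["cx"])/c["fx"],-(np.asarray(v,float)-c["cy"])/c["fy"],-np.ones(np.shape(u))],-1)
    return c["position"],d@c["R"].T
def onplane(n,u,v,z):
    o,d=ray(n,u,v); return o+d*((z-o[2])/d[...,2])[...,None]
def tri(a,b):   # (u,v) in scene, top -> point, gap
    o1,d1=ray("scene",*a);o2,d2=ray("top",*b)
    s=np.linalg.lstsq(np.stack([d1,-d2],1),o2-o1,rcond=None)[0]
    p,q=o1+s[0]*d1,o2+s[1]*d2
    return (p+q)/2,np.linalg.norm(p-q)
def cloud(n,dep):
    v,u=np.indices(dep.shape); o,d=ray(n,u,v); return o+d*dep[...,None]
def proj(n,p):
    c=C[n]; q=(np.asarray(p)-c["position"])@c["R"]
    return np.stack([c["cx"]+c["fx"]*q[...,0]/-q[...,2],c["cy"]-c["fy"]*q[...,1]/-q[...,2]],-1)
E
python3 - <<'E'
from lib import *
im={n:cv2.imread(f"pics/{n}0.png") for n in C}; P={n:cloud(n,np.load(f"pics/{n}0.npy")) for n in C}
for n in C:
    h=cv2.cvtColor(im[n],cv2.COLOR_BGR2HSV); p=P[n]
    # board: pixels by height in region
    reg=(abs(p[...,2]-.03)<.004)&(p[...,0]>.3)&(p[...,0]<.75)&(p[...,1]>-.1)&(p[...,1]<.35)
    m=cv2.morphologyEx(reg.astype(np.uint8),cv2.MORPH_OPEN,np.ones((3,3)))
    k,l,st,_=cv2.connectedComponentsWithStats(m); i=1+st[1:,4].argmax()
    q=p[l==i]; print(n,"board z",np.median(q[:,2]),len(q)); 
    v,u=np.nonzero(l==i); w=onplane(n,u,v,.03)
    print(cv2.minAreaRect((w[:,:2]*1000).astype(np.float32)))
    cx=(264,281) if n=="scene" else (327,187)
    a=p[cx[1]-14:cx[1]+15,cx[0]-14:cx[0]+15]; t=a[a[...,2]>.035]
    t=t[t[:,2]>t[:,2].max()-.008] if len(t) else t
    print("cap top",len(t),t.mean(0) if len(t) else a[...,2].max(), cv2.minAreaRect((t[:,:2]*1000).astype(np.float32)) if len(t)>2 else '')
def crop(n,x,y,w,h,s): return cv2.resize(im[n][y:y+h,x:x+w],None,fx=s,fy=s,interpolation=cv2.INTER_CUBIC)
A=np.hstack([crop("scene",330,110,160,120,2.5),crop("top",100,120,160,120,2.5)])
B=np.hstack([crop("scene",220,225,80,60*1,5)[:300],crop("top",285,160,80,60,5)])
cv2.imwrite("pics/c1.png",np.vstack([A,B]))
E
```

```text
scene board z 0.030081774355463442 11107
((597.0078125, 114.07180786132812), (341.3788146972656, 251.5524444580078), 79.08447265625)
cap top 2 [ 1.00308535 -0.52777252  0.8967615 ] 
top board z 0.029316695479884025 5474
((535.7109375, 128.8417205810547), (339.64990234375, 129.9969940185547), 79.5885238647461)
cap top 2 [ 0.40755806 -0.1246684   1.03166974]
```

View pics/c1.png

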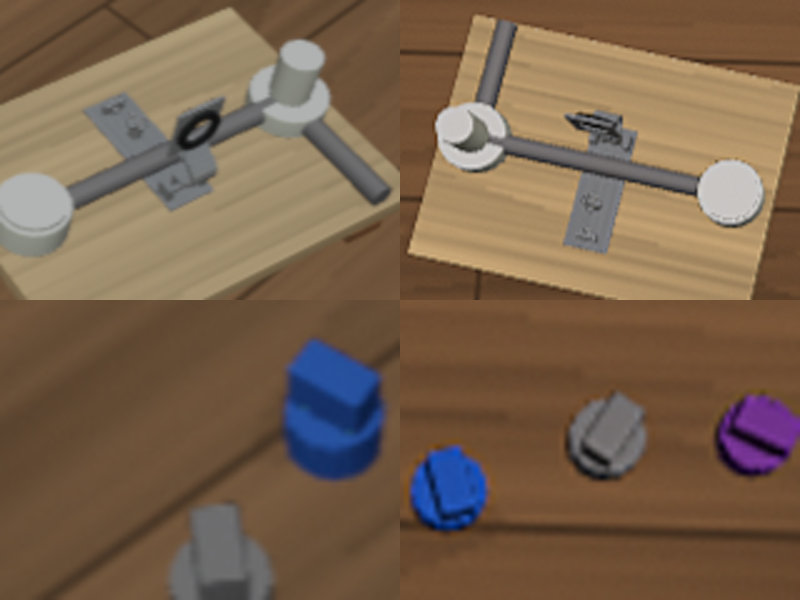

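The crop confirms the grey cap (lower left/right) with its flat bar. The stud tip is at about scene (383,160) / top (177,201). The saddle stands up, with the washer facing the stud.

Run:
```python
from lib import *
im={n:cv2.imread(f"pics/{n}0.png") for n in C}; D={n:np.load(f"pics/{n}0.npy") for n in C}; P={n:cloud(n,D[n]) for n in C}
np.set_printoptions(precision=4,suppress=True)
for n in C:
    D0=D[n]>0; p=P[n]
    cx=(264,279) if n=="scene" else (327,187)
    s=(slice(cx[1]-16,cx[1]+17),slice(cx[0]-16,cx[0]+17)); ok=D0[s]; a=p[s]
    z=a[...,2]; t=a[ok&(z>.043)]
    print(n,"cap top n",len(t),t.mean(0),np.percentile(z[ok],99),cv2.minAreaRect((t[:,:2]*1000).astype(np.float32)))
    t=a[ok&(z>.008)]; print(" all",len(t),cv2.minAreaRect((t[:,:2]*1000).astype(np.float32)),cv2.minEnclosingCircle((t[:,:2]*1000).astype(np.float32)))
    # board features
    c=np.array([.592,.118,0]); b=np.deg2rad(-10.8); Rb=np.array([[np.cos(b),np.sin(b),0],[-np.sin(b),np.cos(b),0],[0,0,1]])
    q=(p-c)@Rb.T*1000
    m=D0&(abs(q[...,0])<110)&(abs(q[...,1])<95)&(q[...,2]>33)
    st=m&(q[...,0]<-18)
    print(" stud pts",st.sum(), p[st][p[st][:,2].argsort()[-6:]])
    sd=m&(q[...,2]>60); v,u=np.nonzero(sd); 
    print(" saddle pts",sd.sum(),p[sd].mean(0),p[sd].min(0),p[sd].max(0))
    k=m&(abs(q[...,0])<15)&(q[...,2]<56)&(q[...,2]>50)&(abs(q[...,1])>50)
    print(" conduit line x_b at y<0,y>0",[np.median(q[k&(s*q[...,1]>0)],axis=0) for s in(-1,1)])
def crop(n,x,y,w,h,s): return cv2.resize(im[n][y:y+h,x:x+w],None,fx=s,fy=s,interpolation=cv2.INTER_CUBIC)
cv2.imwrite("pics/c2.png",np.hstack([crop("scene",355,130,80,80,5),crop("top",150,150,80,80,5)]))
```

```text
scene cap top n 163 [ 0.61   -0.2445  0.0478] 0.05017206696204027 ((609.3673706054688, -243.87359619140625), (18.07666015625, 32.72224807739258), 51.32223892211914)
 all 424 ((610.0201416015625, -245.4760284423828), (37.02507781982422, 35.40355682373047), 50.15736770629883) ((609.318115234375, -244.75953674316406), 20.03693962097168)
 stud pts 305 [[0.5608 0.1222 0.055 ]
 [0.5634 0.1163 0.0553]
 [0.5558 0.1244 0.0554]
 [0.5593 0.1236 0.0558]
 [0.5609 0.1248 0.0563]
 [0.5603 0.1194 0.0566]]
 saddle pts 463 [0.6279 0.1072 0.0977] [0.6142 0.0871 0.0615] [0.6462 0.1328 0.1332]
 conduit line x_b at y<0,y>0 [array([  6.0162, -72.3816,  52.4413]), array([ 6.1913, 73.6449, 52.1632])]
top cap top n 94 [ 0.6077 -0.2411  0.0469] 0.0491366955455059 ((607.9008178710938, -241.14646911621094), (16.978290557861328, 33.15407180786133), 57.736915588378906)
 all 201 ((606.8441772460938, -240.44955444335938), (36.98554229736328, 35.190303802490234), 59.64018249511719) ((607.7434692382812, -241.28646850585938), 19.15618324279785)
 stud pts 156 [[0.5605 0.1267 0.0532]
 [0.5556 0.1239 0.0539]
 [0.5605 0.1217 0.054 ]
 [0.5554 0.1262 0.0543]
 [0.5601 0.1236 0.0561]
 [0.5572 0.1252 0.0588]]
 saddle pts 169 [0.6247 0.1108 0.1019] [0.6152 0.0914 0.0602] [0.6434 0.1337 0.1313]
 conduit line x_b at y<0,y>0 [array([  3.6898, -70.1082,  51.6673]), array([ 4.2206, 72.0276, 51.4891])]
```

View pics/c2.png

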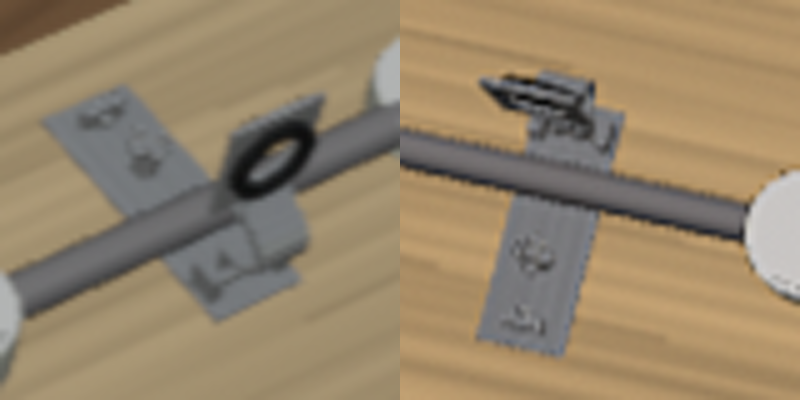

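Call:
{"name": "carry_out", "arguments": {
  "targets": [
    {"hand":0,"x":-0.594,"y":-0.2915,"z":0,"az":-0.135},
    {"hand":0,"x":-0.594,"y":-0.2915,"z":0,"az":-0.135},
    {"hand":0,"x":-0.594,"y":-0.2915,"z":0,"az":-0.135},
    {"hand":0,"x":-0.594,"y":-0.2915,"z":0,"az":-0.135},
    {"hand":0,"x":-0.594,"y":-0.2915,"z":0,"az":-0.135},
    {"hand":0,"x":-0.594,"y":-0.2915,"z":0,"az":-0.135},
    {"hand":0,"x":-0.594,"y":-0.2915,"z":0,"az":-0.135},
    {"hand":0,"x":-0.594,"y":-0.2915,"z":0,"az":-0.135}
  ]
}}

```text
schema error: expected keys hand, x, y, z, ax, ay, az
```

Call:
{"name": "carry_out", "arguments": {
  "targets": [
    {"hand":0,"x":-0.594,"y":-0.2915,"z":0,"ax":0,"ay":0,"az":-0.135},
    {"hand":0,"x":-0.594,"y":-0.2915,"z":0,"ax":0,"ay":0,"az":-0.135},
    {"hand":0,"x":-0.594,"y":-0.2915,"z":0,"ax":0,"ay":0,"az":-0.135},
    {"hand":0,"x":-0.594,"y":-0.2915,"z":0,"ax":0,"ay":0,"az":-0.135},
    {"hand":0,"x":-0.594,"y":-0.2915,"z":0,"ax":0,"ay":0,"az":-0.135},
    {"hand":0,"x":-0.594,"y":-0.2915,"z":0,"ax":0,"ay":0,"az":-0.135},
    {"hand":0,"x":-0.594,"y":-0.2915,"z":0,"ax":0,"ay":0,"az":-0.135},
    {"hand":0,"x":-0.594,"y":-0.2915,"z":0,"ax":0,"ay":0,"az":-0.135}
  ]
}}

```text
t: 1.1
tool_pos: [0.5472, 0.216, 0.4044]
orientation: [-0.295, -3.127, 0.0]
force: [0.9, 1.1, -0.6]
opening: 0.0174
gripper_force: 0.0
```

```bash
cat > go.py <<'E'
import sys
from lib import *
np.set_printoptions(precision=4,suppress=True)
YAW0=np.deg2rad(-10.8)
def go(tgt,yaw_y):   # tip target, direction angle of tool y (deg) -> shift, az
    s=read_state(); M=R.from_rotvec(s["orientation"]).as_matrix(); tip=s["tool_pos"]+M[:,2]*.186
    a=np.deg2rad(yaw_y); y=np.array([np.cos(a),np.sin(a),0]); T=np.stack([np.cross(y,[0,0,-1]),y,[0,0,-1]],1)
    sh=M.T@(np.asarray(tgt)-(T[:,2]*.186)-s["tool_pos"])
    print("t",s["t"],"tip",tip,"F",s["force"],"shift",sh,"turn",R.from_matrix(M.T@T).as_rotvec(),"open",s["opening"])
if __name__=="__main__": go([float(a) for a in sys.argv[1:4]],float(sys.argv[4]))
E
python3 go.py .6606 .1042 .22 79.2
```

```text
t 1.1 tip [0.5471 0.216  0.2184] F [ 0.9416  1.0914 -0.6275] shift [-0.1323 -0.0887 -0.0016] turn [-0.0001 -0.0004  0.0006] open 0.017433397624741765
```

Call:
{"name": "carry_out", "arguments": {
  "targets": [
    {"hand":0,"x":-0.132,"y":-0.089,"z":0,"ax":0,"ay":0,"az":0},
    {"hand":0,"x":-0.132,"y":-0.089,"z":0,"ax":0,"ay":0,"az":0},
    {"hand":0,"x":-0.132,"y":-0.089,"z":0,"ax":0,"ay":0,"az":0},
    {"hand":0,"x":-0.132,"y":-0.089,"z":0,"ax":0,"ay":0,"az":0},
    {"hand":0,"x":-0.132,"y":-0.089,"z":0.06,"ax":0,"ay":0,"az":0},
    {"hand":0,"x":-0.132,"y":-0.089,"z":0.11,"ax":0,"ay":0,"az":0},
    {"hand":0,"x":-0.132,"y":-0.089,"z":0.11,"ax":0,"ay":0,"az":0},
    {"hand":0,"x":-0.132,"y":-0.089,"z":0.11,"ax":0,"ay":0,"az":0}
  ]
}}

```text
t: 2.1
tool_pos: [0.6594, 0.1065, 0.297]
orientation: [0.293, 3.126, 0.001]
force: [-0.1, -0.3, 1.2]
opening: 0.0005
gripper_force: 0.0
```

```bash
python3 go.py .6606 .1042 .063 79.2
python3 - <<'E'
from lib import *
A=[]
for n,(x,y) in (("scene",(345,90)),("top",(110,110))):
    p,d=read_camera(n); cv2.imwrite(f"pics/{n}1.png",p); A.append(cv2.resize(p[y:y+110,x:x+110],None,fx=3.6,fy=3.6,interpolation=cv2.INTER_CUBIC))
cv2.imwrite("pics/c3.png",np.hstack(A))
E
```

```text
t 2.1 tip [0.6598 0.1066 0.111 ] F [-0.1096 -0.3223  1.1549] shift [-0.0015 -0.0021  0.048 ] turn [0.0007 0.0018 0.0016] open 0.00054634358447443
```

View pics/c3.png

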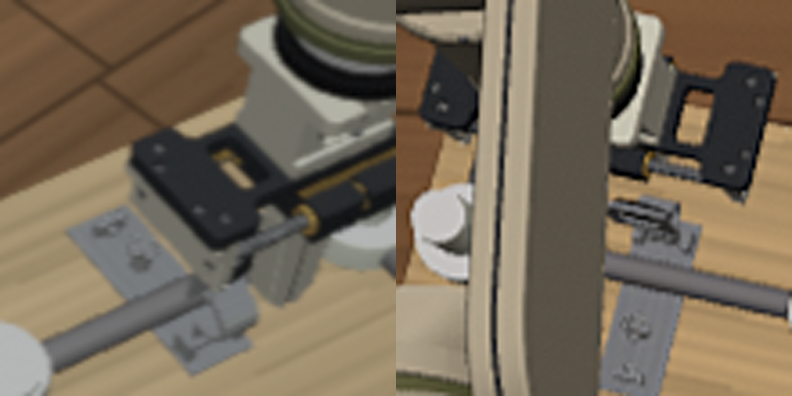

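Call:
{"name": "carry_out", "arguments": {
  "targets": [
    {"hand":0,"x":0,"y":-0.002,"z":0.045,"ax":0,"ay":0,"az":0},
    {"hand":0,"x":0,"y":-0.002,"z":0.045,"ax":0,"ay":0,"az":0},
    {"hand":0,"x":0.009,"y":-0.002,"z":0.046,"ax":0,"ay":0,"az":0},
    {"hand":0,"x":0.0135,"y":-0.002,"z":0.0465,"ax":0,"ay":0,"az":0},
    {"hand":0,"x":0.0195,"y":-0.002,"z":0.044,"ax":0,"ay":0,"az":0},
    {"hand":0,"x":0.0255,"y":-0.002,"z":0.043,"ax":0,"ay":0,"az":0},
    {"hand":0,"x":0.0255,"y":-0.002,"z":0.043,"ax":0,"ay":0,"az":0}
  ]
}}

```text
t: 3.08
tool_pos: [0.6334, 0.1087, 0.2524]
orientation: [0.294, 3.127, 0.0]
force: [1.8, -0.0, 1.1]
opening: 0.0006
gripper_force: 0.8
```

```bash
cat > sad.py <<'E'
from lib import *
import sys
np.set_printoptions(precision=4,suppress=True)
s=read_state(); M=R.from_rotvec(s["orientation"]).as_matrix(); tip=s["tool_pos"]+M[:,2]*.186
b=np.deg2rad(-10.8); r=tip-np.array([.6238,.1112,.038]); xb=r[0]*np.cos(b)+r[1]*np.sin(b); yb=-r[0]*np.sin(b)+r[1]*np.cos(b)
print("t",s["t"],"tip rel hinge mm xb yb z",np.array([xb,yb,r[2]])*1000,"F",s["force"])
E
python3 sad.py
```

```text
t 3.075 tip rel hinge mm xb yb z [ 9.9624 -0.6501 28.395 ] F [ 1.836  -0.0451  1.0888]
```

Call:
{"name": "carry_out", "arguments": {
  "targets": [
    {"hand":0,"x":0.006,"y":0,"z":-0.0015,"ax":0,"ay":0,"az":0},
    {"hand":0,"x":0.012,"y":0,"z":0,"ax":0,"ay":0,"az":0},
    {"hand":0,"x":0.018,"y":0,"z":0.0025,"ax":0,"ay":0,"az":0},
    {"hand":0,"x":0.0255,"y":0,"z":0.006,"ax":0,"ay":0,"az":0},
    {"hand":0,"x":0.03,"y":0,"z":0.008,"ax":0,"ay":0,"az":0},
    {"hand":0,"x":0.03,"y":0,"z":0.008,"ax":0,"ay":0,"az":0}
  ]
}}

```text
t: 3.82
tool_pos: [0.6041, 0.1142, 0.2442]
orientation: [0.294, 3.127, 0.0]
force: [1.4, -0.3, 3.6]
opening: 0.0005
gripper_force: 2.0
```

```bash
python3 sad.py
```

```text
t 3.825 tip rel hinge mm xb yb z [-19.8256  -0.7077  20.1531] F [ 1.3733 -0.2659  3.6437]
```

Call:
{"name": "carry_out", "arguments": {
  "targets": [
    {"hand":0,"x":0.003,"y":0,"z":0.001,"ax":0,"ay":0,"az":0},
    {"hand":0,"x":0.006,"y":0,"z":0.002,"ax":0,"ay":0,"az":0},
    {"hand":0,"x":0.006,"y":0,"z":0.003,"ax":0,"ay":0,"az":0},
    {"hand":0,"x":0.006,"y":0,"z":0.003,"ax":0,"ay":0,"az":0}
  ]
}}

```text
t: 4.32
tool_pos: [0.6, 0.1151, 0.2439]
orientation: [0.294, 3.122, 0.001]
force: [3.3, -1.8, 15.7]
opening: 0.0003
gripper_force: 7.8
```

```bash
python3 sad.py
```

```text
t 4.325 tip rel hinge mm xb yb z [-23.1483  -0.4079  19.8756] F [ 3.2772 -1.7907 15.6708]
```

Call:
{"name": "carry_out", "arguments": {
  "targets": [
    {"hand":0,"x":0.0,"y":0,"z":0.001,"ax":0,"ay":0,"az":0},
    {"hand":0,"x":0.0,"y":0,"z":0.002,"ax":0,"ay":0,"az":0},
    {"hand":0,"x":0.0,"y":0,"z":0.002,"ax":0,"ay":0,"az":0}
  ]
}}

```text
t: 4.7
tool_pos: [0.6, 0.1151, 0.2436]
orientation: [0.294, 3.122, 0.001]
force: [-4.0, -3.7, 29.2]
opening: 0.0004
gripper_force: 14.2
```

```bash
python3 sad.py
```

```text
t 4.7 tip rel hinge mm xb yb z [-23.0322  -0.3634  19.5679] F [-4.026  -3.7485 29.1581]
```

Call:
{"name": "carry_out", "arguments": {
  "targets": [
    {"hand":0,"x":0,"y":0,"z":-0.03,"ax":0,"ay":0,"az":0},
    {"hand":0,"x":0,"y":0,"z":-0.09,"ax":0,"ay":0,"az":0},
    {"hand":30,"x":0,"y":-0.06,"z":-0.12,"ax":0,"ay":0,"az":0},
    {"hand":50,"x":0,"y":-0.12,"z":-0.12,"ax":0,"ay":0,"az":0},
    {"hand":50,"x":0,"y":-0.18,"z":-0.12,"ax":0,"ay":0,"az":0.1},
    {"hand":50,"x":0,"y":-0.24,"z":-0.12,"ax":0,"ay":0,"az":0.25},
    {"hand":50,"x":0,"y":-0.3,"z":-0.12,"ax":0,"ay":0,"az":0.4},
    {"hand":50,"x":0,"y":-0.3,"z":-0.12,"ax":0,"ay":0,"az":0.43}
  ]
}}

```text
t: 5.7
tool_pos: [0.5408, -0.183, 0.3576]
orientation: [-0.966, -2.987, 0.001]
force: [-0.0, 1.1, -0.1]
opening: 0.0461
gripper_force: 0.0
```

```bash
python3 go.py .6086 -.2425 .1 54.5
python3 - <<'E'
from lib import *
A=[]
for n,(x,y) in (("scene",(345,120)),("top",(140,145))):
    p,d=read_camera(n); cv2.imwrite(f"pics/{n}2.png",p);np.save(f"pics/{n}2.npy",d); A.append(cv2.resize(p[y:y+80,x:x+80],None,fx=5,fy=5,interpolation=cv2.INTER_CUBIC))
cv2.imwrite("pics/c4.png",np.hstack(A))
E
```

```text
t 5.7 tip [ 0.5402 -0.1829  0.1716] F [-0.0381  1.129  -0.1107] shift [-0.09   -0.0084  0.0714] turn [-0.0013 -0.0026 -0.0058] open 0.04614858081659991
```

View pics/c4.png

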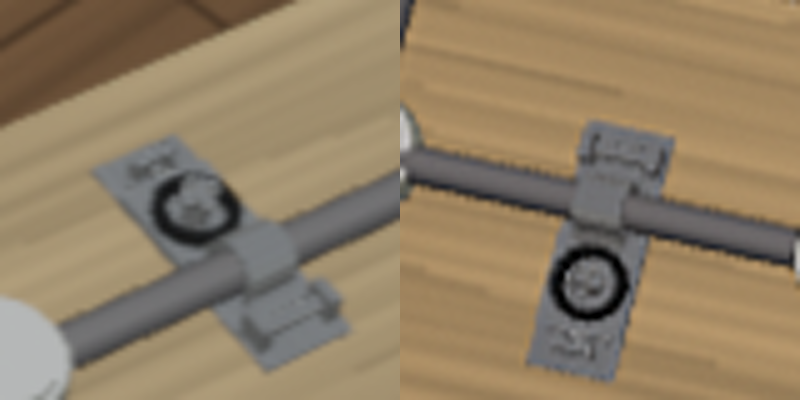

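The saddle lies shut, with the washer round the stud (crop: scene (197,208), top (588,283)). Next I refine the stud centre from the washer ring and the cap's yaw.

Run:
```python
from lib import *
np.set_printoptions(precision=4,suppress=True)
c={}
for n,(x,y) in (("scene",(345,120)),("top",(140,145))):
    p=cv2.imread(f"pics/{n}2.png"); m=np.zeros(p.shape[:2],np.uint8)
    u0,v0=(384,161) if n=="scene" else (177,201)
    g=p.max(2); m[v0-14:v0+15,u0-14:u0+15]=(g[v0-14:v0+15,u0-14:u0+15]<55)
    k,l,st,_=cv2.connectedComponentsWithStats(m,connectivity=8); i=1+st[1:,4].argmax()
    ct,_=cv2.findContours((l==i).astype(np.uint8),cv2.RETR_EXTERNAL,cv2.CHAIN_APPROX_NONE)
    h=cv2.convexHull(max(ct,key=len))[:,0]; w=onplane(n,h[:,0],h[:,1],.0395)
    e=cv2.fitEllipse(h.astype(np.float32)) ; c[n]=e[0]
    print(n,st[i],"ellipse",e,"on z=.0395",onplane(n,*e[0],.0395),cv2.minEnclosingCircle((w[:,:2]*1000).astype(np.float32)))
print("tri",tri(c["scene"],c["top"]))
# cap bar, two-view: top-face centroid by brightness/height from first depth
```

```text
scene [376 156  17  13  76] ellipse ((383.5120849609375, 161.79579162597656), (12.793187141418457, 17.296741485595703), 97.57552337646484) on z=.0395 [0.56   0.1219 0.0395] ((560.1727294921875, 121.75773620605469), 18.496679306030273)
top [170 194  16  15  92] ellipse ((177.45164489746094, 201.27464294433594), (14.542135238647461, 15.17566967010498), 59.52290344238281) on z=.0395 [0.5572 0.1239 0.0395] ((557.2072143554688, 123.92112731933594), 18.5904598236084)
tri (array([0.5578, 0.125 , 0.0353]), np.float64(4.6858831797663216e-05))
```

Call:
{"name": "carry_out", "arguments": {
  "targets": [
    {"hand":50,"x":-0.06,"y":-0.0085,"z":0.02,"ax":0,"ay":0,"az":-0.006},
    {"hand":50,"x":-0.09,"y":-0.0085,"z":0.06,"ax":0,"ay":0,"az":-0.006},
    {"hand":50,"x":-0.09,"y":-0.0085,"z":0.09,"ax":0,"ay":0,"az":-0.006},
    {"hand":50,"x":-0.09,"y":-0.0085,"z":0.09,"ax":0,"ay":0,"az":-0.006},
    {"hand":50,"x":-0.09,"y":-0.0085,"z":0.09,"ax":0,"ay":0,"az":-0.006}
  ]
}}

```text
t: 6.42
tool_pos: [0.6114, -0.2373, 0.27]
orientation: [0.942, 2.996, 0.0]
force: [0.4, -0.3, 0.2]
opening: 0.0466
gripper_force: 0.0
```

```bash
python3 go.py .6086 -.2425 .026 54.5
```

```text
t 6.425 tip [ 0.6116 -0.2373  0.084 ] F [ 0.4487 -0.3361  0.2251] shift [-0.0006 -0.0059  0.058 ] turn [0.0004 0.0007 0.0101] open 0.0465773973608785
```

Call:
{"name": "carry_out", "arguments": {
  "targets": [
    {"hand":50,"x":-0.0005,"y":-0.006,"z":0.0,"ax":0,"ay":0,"az":0.01},
    {"hand":50,"x":-0.0005,"y":-0.006,"z":0.02,"ax":0,"ay":0,"az":0.01},
    {"hand":50,"x":-0.0005,"y":-0.006,"z":0.045,"ax":0,"ay":0,"az":0.01},
    {"hand":50,"x":-0.0005,"y":-0.006,"z":0.0565,"ax":0,"ay":0,"az":0.01},
    {"hand":50,"x":-0.0005,"y":-0.006,"z":0.0565,"ax":0,"ay":0,"az":0.01},
    {"hand":50,"x":-0.0005,"y":-0.006,"z":0.0565,"ax":0,"ay":0,"az":0.01}
  ]
}}

```text
t: 7.18
tool_pos: [0.6082, -0.244, 0.2131]
orientation: [0.961, 2.99, -0.0]
force: [0.6, -0.2, 0.7]
opening: 0.0463
gripper_force: 0.0
```

```bash
python3 go.py .6086 -.2425 .026 54.5
python3 - <<'E'
from lib import *
A=[]
for n,(x,y) in (("scene",(225,220)),("top",(285,145))):
    p,d=read_camera(n); cv2.imwrite(f"pics/{n}3.png",p); A.append(cv2.resize(p[y:y+80,x:x+80],None,fx=5,fy=5,interpolation=cv2.INTER_CUBIC))
cv2.imwrite("pics/c5.png",np.hstack(A))
E
```

```text
t 7.175 tip [ 0.6084 -0.2442  0.0271] F [ 0.5654 -0.1628  0.6813] shift [0.0005 0.0015 0.0011] turn [ 0.0002  0.0013 -0.0022] open 0.04629201563412101
```

View pics/c5.png

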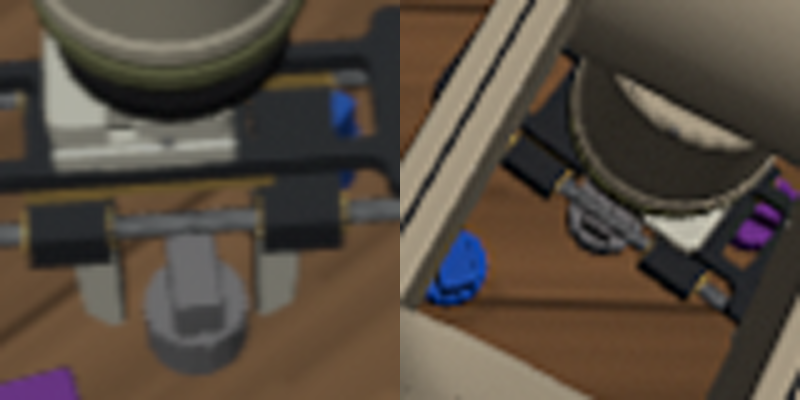

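Call:
{"name": "carry_out", "arguments": {
  "newtons": 35,
  "targets": [
    {"hand":50,"x":0.0005,"y":0.0015,"z":0.0015,"ax":0,"ay":0,"az":0},
    {"hand":0,"x":0.0005,"y":0.0015,"z":0.0015,"ax":0,"ay":0,"az":0},
    {"hand":0,"x":0.0005,"y":0.0015,"z":0.0015,"ax":0,"ay":0,"az":0},
    {"hand":0,"x":0.0005,"y":0.0015,"z":0.0015,"ax":0,"ay":0,"az":0},
    {"hand":0,"x":0.0005,"y":0.0015,"z":0.0015,"ax":0,"ay":0,"az":0},
    {"hand":0,"x":0.0005,"y":0.0015,"z":0.0015,"ax":0,"ay":0,"az":0}
  ]
}}

```text
t: 8.02
tool_pos: [0.6083, -0.2423, 0.2108]
orientation: [0.961, 2.991, 0.0]
force: [0.2, 0.2, -0.6]
opening: 0.0176
gripper_force: 34.9
```

```bash
python3 go.py .5586 .1229 .16 54.5
python3 - <<'E'
from lib import *
p,d=read_camera("scene"); cv2.imwrite("pics/scene4.png",p); np.save("pics/scene4.npy",d)
a=cloud("scene",d)[265:300,245:285]; ok=d[265:300,245:285]>0
z=a[...,2]
t=a[ok&(abs(z-.024)<.004)&(np.hypot(a[...,0]-.609,a[...,1]+.243)<.026)]; print(len(t),t.mean(0),cv2.minEnclosingCircle((t[:,:2]*1000).astype(np.float32)))
E
```

```text
t 8.025 tip [ 0.6083 -0.2423  0.0248] F [ 0.1872  0.212  -0.6097] shift [ 0.2531  0.2679 -0.1352] turn [ 0.      0.     -0.0022] open 0.017639869347844138
68 [ 0.61885151 -0.25212831  0.02390168] ((615.112548828125, -249.37442016601562), 16.518814086914062)
```

Call:
{"name": "carry_out", "arguments": {
  "targets": [
    {"hand":0,"x":0,"y":0,"z":-0.06,"ax":0,"ay":0,"az":0},
    {"hand":0,"x":0,"y":0,"z":-0.12,"ax":0,"ay":0,"az":0},
    {"hand":0,"x":0.04,"y":0.04,"z":-0.135,"ax":0,"ay":0,"az":0},
    {"hand":0,"x":0.08,"y":0.08,"z":-0.135,"ax":0,"ay":0,"az":0},
    {"hand":0,"x":0.12,"y":0.12,"z":-0.135,"ax":0,"ay":0,"az":0},
    {"hand":0,"x":0.16,"y":0.16,"z":-0.135,"ax":0,"ay":0,"az":0},
    {"hand":0,"x":0.2,"y":0.2,"z":-0.135,"ax":0,"ay":0,"az":0},
    {"hand":0,"x":0.2,"y":0.2,"z":-0.135,"ax":0,"ay":0,"az":0}
  ]
}}

```text
t: 9.07
tool_pos: [0.5614, 0.0403, 0.3458]
orientation: [-0.954, -2.993, -0.001]
force: [-0.7, -1.0, -0.5]
opening: 0.0175
gripper_force: 34.9
```

Call:
{"name": "carry_out", "arguments": {
  "targets": [
    {"hand":0,"x":0.04,"y":0.05,"z":0.01,"ax":0,"ay":0,"az":0},
    {"hand":0,"x":0.053,"y":0.068,"z":0.03,"ax":0,"ay":0,"az":0},
    {"hand":0,"x":0.053,"y":0.068,"z":0.055,"ax":0,"ay":0,"az":0},
    {"hand":0,"x":0.053,"y":0.068,"z":0.055,"ax":0,"ay":0,"az":0},
    {"hand":0,"x":0.053,"y":0.068,"z":0.055,"ax":0,"ay":0,"az":0},
    {"hand":0,"x":0.053,"y":0.068,"z":0.055,"ax":0,"ay":0,"az":0}
  ]
}}

```text
t: 9.82
tool_pos: [0.5594, 0.1223, 0.2922]
orientation: [0.962, 2.989, 0.001]
force: [0.1, 0.1, -0.2]
opening: 0.0177
gripper_force: 34.9
```

```bash
python3 go.py .5586 .1229 .09 54.5
python3 - <<'E'
from lib import *
A=[]
for n,(x,y) in (("scene",(345,110)),("top",(140,145))):
    p,d=read_camera(n); cv2.imwrite(f"pics/{n}5.png",p);np.save(f"pics/{n}5.npy",d); A.append(cv2.resize(p[y:y+80,x:x+80],None,fx=5,fy=5,interpolation=cv2.INTER_CUBIC))
cv2.imwrite("pics/c6.png",np.hstack(A))
E
```

```text
t 9.825 tip [0.5598 0.1223 0.1062] F [ 0.0884  0.0942 -0.246 ] shift [0.0011 0.     0.0162] turn [ 0.0014  0.0017 -0.0032] open 0.017713842738467798
```

View pics/c6.png

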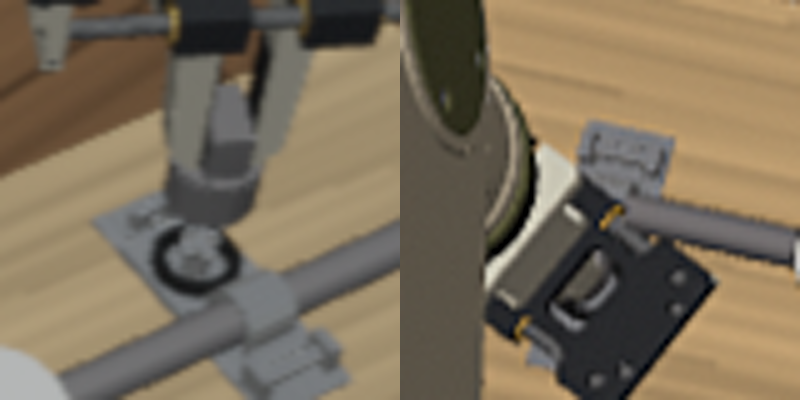

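Hover over the stud: the cap skirt is at crop (211,195) and the washer ring at (197,260), as scene pixels (387,149) and (384,162). Next I fit the cap's axis in the same camera as the ring.

```bash
cat > capfit.py <<'E'
from lib import *
import sys
from scipy.optimize import least_squares
np.set_printoptions(precision=4,suppress=True)
def fit(f,tipz,xy):
    d=np.load(f"pics/scene{f}.npy"); im=cv2.imread(f"pics/scene{f}.png"); p=cloud("scene",d)
    rim=tipz-.0248
    m=(d>0)&(p[...,2]>rim+.002)&(p[...,2]<rim+.021)&(np.hypot(p[...,0]-xy[0],p[...,1]-xy[1])<.026)
    q=p[m]; r=least_squares(lambda c:np.hypot(q[:,0]-c[0],q[:,1]-c[1])-.019,xy,loss="soft_l1",f_scale=.001)
    v,u=np.nonzero(m); print("depth fit",len(q),r.x,"rms",np.sqrt((r.fun**2).mean()))
    # silhouette: predicted skirt hull vs observed extents on rows
    a=np.linspace(0,2*np.pi,72)
    def hull(c): return proj("scene",np.concatenate([np.stack([c[0]+.019*np.cos(a),c[1]+.019*np.sin(a),np.full(72,z)],1) for z in(rim,rim+.024)]))
    h=hull(r.x); print("pred u",h[:,0].min(),h[:,0].max(),"v",h[:,1].min(),h[:,1].max()," obs u",u.min(),u.max(),"v",v.min(),v.max())
    return r.x
if __name__=="__main__":
    c=fit(sys.argv[1],float(sys.argv[2]),[float(sys.argv[3]),float(sys.argv[4])])
    o=cv2.cvtColor(cv2.imread(f"pics/scene{sys.argv[1]}.png"),cv2.COLOR_BGR2GRAY)
    for v in (142,145,148,151): print(v,o[v,370:405])
    for u in (382,386,390): print(u,o[138:166,u])
E
python3 capfit.py 5 .1062 .5598 .1223
python3 - <<'E'
from lib import *
# ring again in depth: height of ring & centre in frame 2 depth
d=np.load("pics/scene2.npy");p=cloud("scene",d);im=cv2.imread("pics/scene2.png")
m=(im.max(2)<55);m[:155]=0;m[170:]=0;m[:,:375]=0;m[:,394:]=0
print(p[m&(d>0)].mean(0))
E
```

```text
depth fit 125 [0.5596 0.1206] rms 0.0010591510577658875
pred u 376.6227528307479 397.32446694945384 v 133.40650356472096 155.28074015482136  obs u 377 396 v 141 155
142 [140 138 137 138 140 142 145 144 118  99 109 115 117 115  92  62  60  66
  67  67  66  66  65  65  73 100 113 114 129 139 141 141 141 142 142]
145 [147 150 151 152 152 152 149 133  94  64  70  78  89 102 107  94  81  80
  80  78  76  78  80  84  97  99  90 121 141 142 142 142 141 141 142]
148 [149 146 144 140 135 131 125 100  68  61  62  66  68  69  70  70  74  71
  71  72  71  74  68  60  59  60 101 132 141 142 141 140 139 138 138]
151 [124 122 121 122 123 120 110  92  75  66  66  67  68  68  68  68  68  68
  67  66  65  62  58  56  57  89 127 141 142 141 143 147 150 152 154]
382 [117 117 117 117 117 114 107  89  80  70  68  68  68  68  68  69  73  92
 104 113 125 123 118  90  90  90  91  69]
386 [ 61  53  53  58  60  63  70  81  92  81  74  69  68  68  68  68  70  88
 118 118 121 122 122 116  89  96 102  92]
390 [ 86  70  68  67  66  66  65  76 104  95  71  66  66  65  65  65  70 107
 122  74  38  26  25  42  61  68  44  31]
[0.56221857 0.11817813 0.04006856]
```

Call:
{"name": "carry_out", "arguments": {
  "targets": [
    {"hand":0,"x":0.0023,"y":0.0015,"z":0.0,"ax":0,"ay":0,"az":0},
    {"hand":0,"x":0.0023,"y":0.0015,"z":0.012,"ax":0,"ay":0,"az":0},
    {"hand":0,"x":0.0023,"y":0.0015,"z":0.024,"ax":0,"ay":0,"az":0},
    {"hand":0,"x":0.0023,"y":0.0015,"z":0.028,"ax":0,"ay":0,"az":0},
    {"hand":0,"x":0.0023,"y":0.0015,"z":0.03,"ax":0,"ay":0,"az":0},
    {"hand":0,"x":0.0023,"y":0.0015,"z":0.031,"ax":0,"ay":0,"az":0},
    {"hand":0,"x":0.0023,"y":0.0015,"z":0.031,"ax":0,"ay":0,"az":0}
  ]
}}

```text
t: 10.8
tool_pos: [0.5579, 0.1255, 0.26]
orientation: [0.961, 2.991, 0.0]
force: [-0.1, 0.6, -1.5]
opening: 0.0179
gripper_force: 34.9
```

```bash
python3 go.py .5586 .1238 .074 54.5
python3 - <<'E'
from lib import *
p,d=read_camera("scene"); cv2.imwrite("pics/scene6.png",p);np.save("pics/scene6.npy",d)
cv2.imwrite("pics/c7.png",cv2.resize(p[110:190,345:445],None,fx=6,fy=6,interpolation=cv2.INTER_CUBIC))
print(read_state()["wrist_torque"])
E
```

```text
t 10.8 tip [0.5579 0.1255 0.074 ] F [-0.1294  0.6448 -1.5066] shift [-0.0016 -0.0009  0.    ] turn [ 0.0003  0.0003 -0.0022] open 0.01791823721545339
[-0.05918653  0.00570022 -0.01087682]
```

View pics/c7.png

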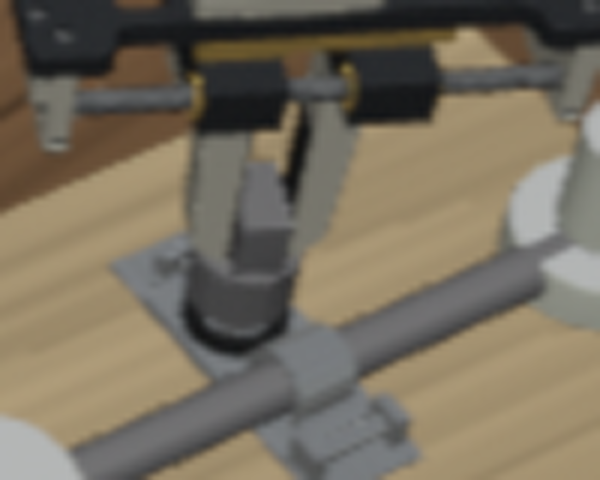

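Call:
{"name": "carry_out", "arguments": {
  "targets": [
    {"hand":0,"x":-0.0005,"y":-0.0008,"z":0.001,"ax":0,"ay":0,"az":0},
    {"hand":0,"x":-0.0005,"y":-0.0008,"z":0.002,"ax":0,"ay":0,"az":0},
    {"hand":0,"x":-0.0005,"y":-0.0008,"z":0.003,"ax":0,"ay":0,"az":0},
    {"hand":0,"x":-0.0005,"y":-0.0008,"z":0.004,"ax":0,"ay":0,"az":0},
    {"hand":0,"x":-0.0005,"y":-0.0008,"z":0.004,"ax":0,"ay":0,"az":0}
  ]
}}

```text
t: 11.48
tool_pos: [0.5583, 0.1246, 0.2572]
orientation: [0.96, 2.989, 0.002]
force: [-0.5, 0.2, 8.6]
opening: 0.0175
gripper_force: 34.9
```

```bash
python3 go.py .5586 .1238 .0615 54.5
```

```text
t 11.475 tip [0.5587 0.1247 0.0712] F [-0.5325  0.192   8.6379] shift [-0.0007 -0.0005  0.0097] turn [ 0.0016  0.0017 -0.0022] open 0.017450505890883167
```

Call:
{"name": "carry_out", "arguments": {
  "targets": [
    {"hand":0,"x":0,"y":0,"z":0.001,"ax":0,"ay":0,"az":0},
    {"hand":0,"x":0,"y":0,"z":0.002,"ax":0,"ay":0,"az":0},
    {"hand":0,"x":0,"y":0,"z":0.003,"ax":0,"ay":0,"az":0},
    {"hand":0,"x":0,"y":0,"z":0.003,"ax":0,"ay":0,"az":0}
  ]
}}

```text
t: 11.98
tool_pos: [0.558, 0.1246, 0.2524]
orientation: [0.961, 2.99, 0.001]
force: [4.8, 1.7, -4.6]
opening: 0.0177
gripper_force: 34.9
```

```bash
python3 go.py .5586 .1238 .0615 54.5
```

```text
t 11.975 tip [0.5582 0.1246 0.0664] F [ 4.8325  1.7437 -4.5858] shift [-0.001  -0.0003  0.0049] turn [ 0.001   0.0009 -0.0023] open 0.017676333030056814
```

Call:
{"name": "carry_out", "arguments": {
  "targets": [
    {"hand":0,"x":-0.0003,"y":0,"z":0.001,"ax":0,"ay":0,"az":0},
    {"hand":0,"x":-0.0005,"y":0,"z":0.002,"ax":0,"ay":0,"az":0},
    {"hand":0,"x":-0.0005,"y":0,"z":0.003,"ax":0,"ay":0,"az":0},
    {"hand":0,"x":-0.0005,"y":0,"z":0.004,"ax":0,"ay":0,"az":0},
    {"hand":0,"x":-0.0005,"y":0,"z":0.005,"ax":0,"ay":0,"az":0},
    {"hand":0,"x":-0.0005,"y":0,"z":0.005,"ax":0,"ay":0,"az":0}
  ]
}}

```text
t: 12.72
tool_pos: [0.5581, 0.1244, 0.2484]
orientation: [0.961, 2.991, 0.0]
force: [-1.1, 1.8, 7.1]
opening: 0.0182
gripper_force: 34.9
```

```bash
python3 go.py .5586 .1238 .0615 54.5
```

```text
t 12.725 tip [0.5581 0.1244 0.0624] F [-1.1499  1.7768  7.0594] shift [-0.0007 -0.0002  0.0009] turn [ 0.0003  0.     -0.0021] open 0.01817287616305514
```

Call:
{"name": "carry_out", "arguments": {
  "targets": [
    {"hand":0,"x":0,"y":0,"z":0.001,"ax":0,"ay":0,"az":0},
    {"hand":0,"x":0,"y":0,"z":0.0018,"ax":0,"ay":0,"az":0},
    {"hand":0,"x":0,"y":0,"z":0.0018,"ax":0,"ay":0,"az":0},
    {"hand":0,"x":0,"y":0,"z":0.0018,"ax":0,"ay":0,"az":0}
  ]
}}

```text
t: 13.22
tool_pos: [0.5581, 0.1244, 0.2471]
orientation: [0.961, 2.991, 0.0]
force: [-2.2, 1.9, 11.0]
opening: 0.0179
gripper_force: 34.9
```

```bash
python3 go.py .5586 .1238 .0615 54.5
python3 - <<'E'
from lib import *
p,d=read_camera("scene"); cv2.imwrite("pics/scene8.png",p)
cv2.imwrite("pics/c8.png",cv2.resize(p[110:190,345:445],None,fx=6,fy=6,interpolation=cv2.INTER_CUBIC))
E
```

```text
t 13.225 tip [0.5582 0.1244 0.0611] F [-2.1921  1.9339 10.9968] shift [-0.0007 -0.0002 -0.0004] turn [ 0.0003  0.0001 -0.0021] open 0.017851986896091104
```

View pics/c8.png

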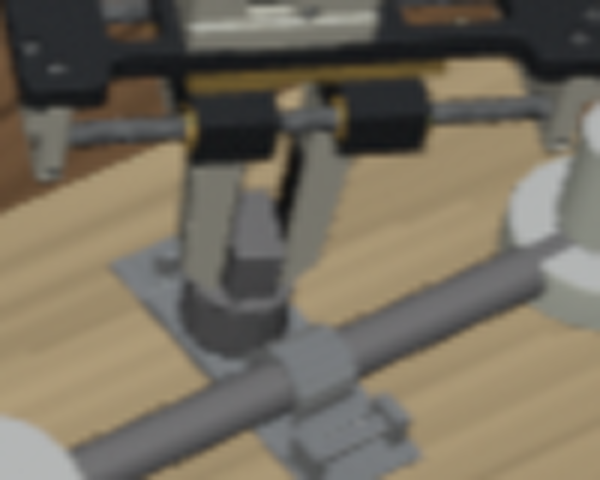

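The cap sits on the washer (crop (235,325)), with the saddle shut beneath it and the fingers pressing at about 11 N. I'm handing it in.

```bash
python3 -c "
from plant import robot
print(robot.close_job())"
```

```text
the job is handed in; nothing more can be done
None
```

The saddle is shut over the conduit with its foot around the stud, the grey cap is clicked home on the washer, and the job was handed in at about 13 s with the fingers still pressing it down at about 11 N; the coupling, bush and screwdriver were not touched.

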